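# Hold a circuit board home in the corner of a test jig

### The arm

A 7-joint arm with a two-finger parallel gripper is mounted at the origin on the work surface. World frame = base frame: x ahead of the robot, y to its left, z up, the work surface at z = 0. Lengths are in m, angles in rad, forces in N, time in s.
With the tool pointing down it reaches from about 0.425 to 0.925 m from the base axis. Payload 6.8 kg.
Tool frame: the origin (TCP) lies on the centre line of the jaws, within the pads' length; the fingertips stand 14 mm ahead of it and the grasp point (between the pads) lies 5 mm behind it (r.tips_ahead is the distance from the TCP to the fingertips, in m); z points along the fingers, y is the line along which they close (so a half turn about z gives the same grasp; the last joint's range is limited). The gripper opens to 85 mm and grips with 20 to 120 N. Pads are 22 mm wide; open, the fingers measure 114 mm over their backs; the gripper's body (76 mm by 85 mm) begins 54 mm behind the grasp point. The pads swing forward as they close: fully open they stand 13 mm farther back than shut.
Start: joints at [-1.415, 0.477, 0.022, 1.555, -0.011, 1.109, -0.083], TCP at [0.176, 0.652, 0.245] pointing down, gripper open.
Joint ranges: [-2.96, 2.96], [-0.34, 2.1], [-1.41, 1.46], [0.24, 2.44], [-1.37, 4.51], [0.17, 1.92], [-2.96, 2.96]. Speed limits (rad/s): [2.39, 2.39, 3.14, 3.14, 3.14, 3.14, 3.14].

### API

Orientations are given as a rotation vector (axis times angle).
In Python, from bench import r, eyes gives the robot as it stands.
- The arm moves only by the tool step_arm, never from a script. Its argument "rows" is a list of rows, each a list of 6 numbers: the shift along the world's x, y, z in units of 60 cm (1.0 is 60 cm), then the turn, a rotation vector about the world's x, y, z in units of pi rad (1.0 is pi rad). In form: [[x, y, z, rx, ry, rz], ...]. A call has 1 to 5 rows; each row is the pose to reach, as a shift and turn from the pose commanded when the call began, turning the shorter way round; what a row does not reach only later rows make up. A row lasts 1/12 s, in which the tool goes at most 41.7 mm and 7.16 degrees, less where a joint would pass 70% of its speed; a pose out of reach is approached as far as the arm can. A call with a number of a shift or a turn outside -1 to 1 is refused whole. A call with a gripper value outside its range is refused whole. "jaw" is the closure, from 0 (fully open) to 1 (shut), set as the call begins (left out, the last holds). The fingers move at their own pace and stop on an object; "squeeze" is the grip in N (left out, the last holds). Time passes only in rows, so rows that repeat a pose let the fingers close. It gives the time, the measured TCP pose, the force, the opening and the grip force at its end, in the units of the state.
- r.get_obs(): the state, without advancing time (a new reading comes with each control period).
- eyes.grab_frame(name): name is "scene" or "top"; returns the picture (384x512x3 uint8, red, green, blue); there is no depth.
- eyes.camera_info(name): a dict with "mtx" (3x3 intrinsics, pixels), "k1" (the pictures are not rectified: a ray, as slopes to the right and down, at radius r is drawn at 1 + k1 r^2 times it, then the intrinsics apply), "extrinsics" (4x4, takes a point from camera to world coordinates). Camera axes: x right, y down, z forward; pixel columns grow to the right and rows downward; lengths in m; the calibration is good to about 2 mm. A picture is of the moment at which its call begins. camera_info takes no time and is no camera call.
- r.hand_in(): hands the job in; it is judged then, once.
The state is a dict: "clock": time; "joints": joint angles; "qvel": joint speeds; "tau": joint torques, N m; "tcp_pos": TCP position; "orientation": TCP orientation; "contact_force": force on the tool from outside, world axes, zero at the start; "moment": the same for the moment, N m; "grip_width": finger opening in m; "gripper_force": force on a finger pad.
Only numpy, scipy, OpenCV 4.12 (cv2) and the standard library are available. Lean on these libraries where they do the work, as an engineer would, in place of code of your own. Each camera call takes 0.05 s, during which the arm holds its last target. There are 200 camera calls.

### The job

Test the circuit board that carries the finned heatsink: stand it on the base plate of the test jig with its connector edge towards the spring probes, and slide it fully home into the corner, so that the probes are pushed right in and the board lies flat and square with its edges hard up against both the end stop and the side rail. The probes push the board back out, so keep pressing it firmly, without ramming it, against both stops at once: the program finishes while still holding it there. Leave the other things on the bench alone.

Things in the scene. Friction and masses are not known exactly. Their poses are not given: they have to be found in the camera images.
- jig: Test jig, fixed and level on a 3 mm black mat: aluminium base plate 240 x 170 mm (its x, y). Origin at the centre of its underside, z up; smooth plate top 12 mm above it (it and both stops are slippery, friction about 0.25). End stop towards its +x, side rail towards its -y; the other two sides are open. Behind the end stop: grey housing, x 72 to 116 mm, 32 mm high.
- home (a point): Point on the jig's plate top where the board's origin lies when the board is fully home (50 mm from the end stop's face, 40 mm from the side rail's face). Axes as the jig's; the board's axes are then parallel to them.
- end_stop: Black plastic probe block on the plate, 130 mm long (jig y), 27 mm thick, 22 mm high; fixed to the jig. Its flat front face, looking to jig -x, is the hard stop for the board's connector edge (board +x). Origin in the middle of the foot of that face, axes as the jig's.
- probes (a point): Tip of the middle one of five brass spring probes (3.4 mm thick, 10 mm apart along jig y, 14 mm above the plate) as they stick out 5 mm from the end stop's face. The board's connector pushes them in towards jig +x: together they push back with about 1 N at first touch, rising evenly to 5 N when level with the face, where the board meets the hard stop. The point stays put. Axes as the jig's.
- side_rail: Steel bar on the plate along jig x, 118 mm long, 12 mm thick, 18 mm high; fixed to the jig. Its flat inner face, looking to jig +y, is the hard stop for the board's right-hand edge (board -y). Origin in the middle of the foot of that face, axes as the jig's.
- board: Loose green circuit board 100 x 80 mm (its x, y), 2 mm thick, on four 8 mm brass spacers, 0.15 to 0.3 kg. Origin at its centre, level with the spacers' feet; upper face 10 mm above it. Its +x edge is the connector edge (black connector 56 mm wide, 10 mm deep, 8 mm high, flush with the edge); two 16 mm high capacitors stand near the -x edge. It starts standing on the mat.
- board_heatsink (a point): Centre of the finned aluminium heatsink in the middle of the board: 46 mm long (board x), 32 mm wide (board y), 30 mm high, from 10 to 40 mm above the spacers' feet; this point is 25 mm above the board's origin. It can be gripped across its 32 mm width (flat flanks); beside them the board's upper face is clear of tall parts out to its edges. Axes as the board's.
- board_edge (a point): Middle of the board's connector edge: 50 mm from the board's origin along board +x, 9 mm above the spacers' feet. Axes as the board's.
- breadboard: Bystander: cream breadboard 55 x 165 x 9 mm lying on the mat. Origin under its centre.
- screwdriver: Bystander: screwdriver 180 mm long lying on the mat.
- potentiometer: Bystander: potentiometer with a black knob, 26 x 24 mm, 32 mm high, on the mat. Origin under its centre.
- module: Bystander: small green module board 40 x 26 mm, 15 mm high with its parts, on the mat. Origin under its centre.

How it is judged:
By the outcome, as a careful person would: the job done as asked, in the order asked, and still so for the second after the job is handed in, while the arm keeps its last pose, push and grip.
It also fails if it takes over 58 s, if anything falls off the work surface, if the arm or the gripper's body presses on something with over 40 N, if the wrist force passes 120 N, or if a joint passes its speed limit or range.

## Working session

There is one attempt and no reset: what is moved stays moved. The work goes in short steps, Python scripts to look and compute and a tool call to move; the robot and the scene stay as the last step left them, time stands still between calls to the robot, and variables do not carry over. Pictures are saved under pics/ and viewed, at most 10 in all, crops included, and the job is handed in when it is done.

Besides the shell and the picture viewer there is one more tool, called after ">>>" by a JSON object that holds its "api" and its "payload". step_arm: Moves the arm, as the interface text tells. Shifts and turns lie within -1 to 1; 1 stands for 60 cm of shift or pi rad of turn. Its arguments: {"type":"object","properties":{"rows":{"type":"array"},"jaw":{"type":"number"},"squeeze":{"type":"number"}},"required":["rows"]}

```bash
mkdir -p pics; ls; python3 - <<'E'
from bench import r, eyes
import cv2
for n in("scene","top"):
    im=eyes.grab_frame(n); cv2.imwrite(f"pics/{n}0.png",im[:,:,::-1]); i=eyes.camera_info(n); print(n,i)
print(r.get_obs())
E
```

```text
pics
scene {'mtx': array([[395.36050054,   0.        , 246.54006499],
       [  0.        , 395.36050054, 192.88029508],
       [  0.        ,   0.        ,   1.        ]]), 'k1': -0.03478735613496361, 'extrinsics': array([[ 0.55839238,  0.54851177, -0.62236066,  1.27281861],
       [ 0.82957097, -0.36634965,  0.42142607, -0.45101257],
       [ 0.00315555, -0.75161344, -0.6595963 ,  0.73263134],
       [ 0.        ,  0.        ,  0.        ,  1.        ]])}
top {'mtx': array([[371.13291   ,   0.        , 253.05744568],
       [  0.        , 371.13291   , 189.76578243],
       [  0.        ,   0.        ,   1.        ]]), 'k1': -0.09557884423364879, 'extrinsics': array([[-0.02734342, -0.99066878,  0.13352044,  0.45957697],
       [-0.99958626,  0.02590484, -0.01249991, -0.00262004],
       [ 0.00892444, -0.13380699, -0.99096723,  1.10880504],
       [ 0.        ,  0.        ,  0.        ,  1.        ]])}
{'clock': 0.1, 'joints': array([-1.41511639,  0.47771298,  0.0223289 ,  1.5563455 , -0.01148522,
        1.10929251, -0.08310153]), 'qvel': array([-8.05863727e-04, -1.67195450e-03, -7.04097518e-04, -3.15629918e-03,
        6.71139319e-04, -3.58121651e-04, -3.72918985e-05]), 'tau': array([ 3.38537800e-03, -5.97752059e+01,  1.61296215e+00, -2.81952292e+01,
        1.27424792e-02,  5.10340949e-03, -1.40374044e-05]), 'tcp_pos': array([0.17586635, 0.65116291, 0.24442863]), 'orientation': array([-4.13074218e-01, -3.11422604e+00,  2.55686945e-03]), 'contact_force': array([-1.22436053, -0.60407541, -0.6138915 ]), 'moment': array([-0.01714606, -0.01479199, -0.01544589]), 'gripper_force': 0.0, 'grip_width': 0.08524218613473013}
```

View pics/top0.png

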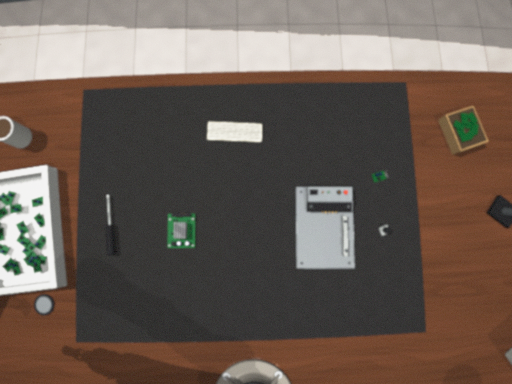

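View pics/scene0.png

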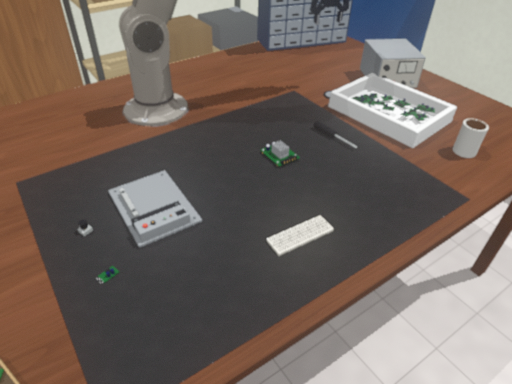

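The top view shows the board at about (181,231), connector edge up (world +x), and the jig at (325,228), end stop up and side rail at right. Their axes lie near the world's. Next I'll measure both.

```bash
cat > h.py <<'E'
import numpy as np, cv2
from bench import r, eyes
def cast(cam,px,z):
    i=eyes.camera_info(cam); K=i["mtx"]; E=i["extrinsics"]
    p=cv2.undistortPoints(np.array(px,float).reshape(-1,1,2),K,np.array([i["k1"],0,0,0,0.])).reshape(-1,2)
    # OpenCV's model is the same polynomial: drawn = ray*(1+k1 r^2)
    d=np.c_[p,np.ones(len(p))]@E[:3,:3].T; o=E[:3,3]
    return o+d*((z-o[2])/d[:,2])[:,None]
def proj(cam,P):
    i=eyes.camera_info(cam); E=np.linalg.inv(i["extrinsics"])
    return cv2.projectPoints(np.array(P,float).reshape(-1,1,3),cv2.Rodrigues(E[:3,:3])[0],E[:3,3],i["mtx"],np.array([i["k1"],0,0,0,0.]))[0].reshape(-1,2)
def big(mask):
    c,_=cv2.findContours(mask.astype(np.uint8),cv2.RETR_EXTERNAL,cv2.CHAIN_APPROX_NONE)
    return max(c,key=cv2.contourArea)[:,0,:].astype(float)
def up(im,x0,y0,x1,y1,s):
    # enlarged crop; pixel (u,v) of crop -> x0+(u+.5)/s-.5
    return cv2.resize(im[y0:y1,x0:x1],None,fx=s,fy=s,interpolation=cv2.INTER_CUBIC)
E
python3 - <<'E'
from h import *
def rect(im,cam,box,f,z,s=8):
    c=up(im,*box,s); m=f(c.astype(int)).astype(np.uint8)
    m=cv2.morphologyEx(m,cv2.MORPH_OPEN,np.ones((9,9)))
    p=(big(m)+.5)/s-.5+np.array(box[:2])
    w=cast(cam,p,z)[:,:2]*1000
    return cv2.minAreaRect(w.astype(np.float32)),m
t=np.mean([eyes.grab_frame("top") for _ in range(4)],0).astype(np.uint8)
s=np.mean([eyes.grab_frame("scene") for _ in range(4)],0).astype(np.uint8)
green=lambda c:(c[...,1]-c[...,0]>20)
grey=lambda c:(c.min(2)>95)
print("board top",rect(t,"top",(155,200,210,260),green,.013)[0])
print("jig top",rect(t,"top",(285,175,365,280),grey,.015)[0])
print("board scene",rect(s,"scene",(250,130,310,175),green,.013)[0])
print("jig scene",rect(s,"scene",(95,160,215,255),grey,.015)[0])
A=up(t,155,200,210,260,8); B=up(t,285,175,365,280,6)[:480]
B=cv2.resize(up(t,285,175,365,280,8),None,fx=480/840,fy=480/840)
o=np.zeros((480,800,3),np.uint8);o[:,:440]=A;o[:,440:440+min(360,B.shape[1])]=B[:, :360]
cv2.imwrite("pics/c1.png",o[:,:,::-1])
E
```

```text
board top ((492.386474609375, 199.43197631835938), (85.8092269897461, 104.7081527709961), 89.16732788085938)
jig top ((491.0657958984375, -224.3995361328125), (176.08248901367188, 244.7096710205078), 88.52901458740234)
board scene ((495.16522216796875, 198.72177124023438), (86.26483154296875, 106.56600189208984), 89.28572082519531)
jig scene ((494.3602600097656, -225.32418823242188), (175.1706085205078, 252.27267456054688), 88.16380310058594)
```

View pics/c1.png

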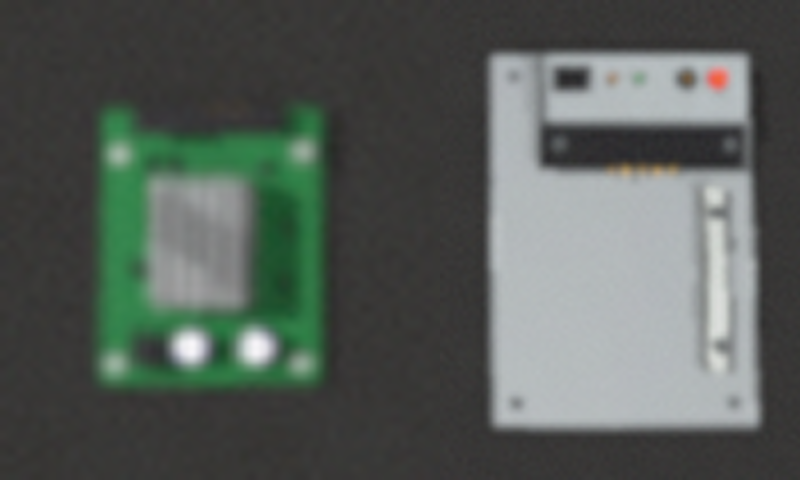

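The crops confirm it: connector at the top of the board, heatsink centre at crop (198,242), end stop front at crop y≈167, rail inner face at crop x≈703. Board yaw is about -0.8°, jig yaw about -1.5°. I'm moving towards the board now.

>>> {"api": "step_arm", "payload": {"rows": [[0.035, -0.05, -0.01, 0, 0, 0.016], [0.07, -0.1, -0.02, 0, 0, 0.032], [0.106, -0.151, -0.03, 0, 0, 0.048], [0.141, -0.201, -0.04, 0, 0, 0.064], [0.176, -0.251, -0.05, 0, 0, 0.079]], "jaw": 0, "squeeze": 40}}

```text
clock: 0.92
tcp_pos: [0.2824, 0.4996, 0.2152]
orientation: [0.02, 3.141, 0.001]
contact_force: [0.7, 0.0, -0.7]
grip_width: 0.0854
gripper_force: 0.0
```

>>> {"api": "step_arm", "payload": {"rows": [[0.035, -0.05, -0.01, 0, 0, 0], [0.07, -0.1, -0.02, 0, 0, 0], [0.106, -0.151, -0.03, 0, 0, 0], [0.141, -0.201, -0.04, 0, 0, 0], [0.176, -0.251, -0.05, 0, 0, 0]]}}

```text
clock: 1.33
tcp_pos: [0.3881, 0.349, 0.1854]
orientation: [0.024, 3.141, 0.001]
contact_force: [0.2, 0.7, 0.6]
grip_width: 0.0852
gripper_force: 0.0
```

>>> {"api": "step_arm", "payload": {"rows": [[0.035, -0.05, -0.01, 0, 0, 0], [0.07, -0.1, -0.02, 0, 0, 0], [0.106, -0.151, -0.03, 0, 0, 0], [0.141, -0.201, -0.04, 0, 0, 0], [0.176, -0.251, -0.05, 0, 0, 0]]}}

```text
clock: 1.75
tcp_pos: [0.4938, 0.1984, 0.1554]
orientation: [0.024, 3.141, 0.001]
contact_force: [0.0, 0.4, -0.4]
grip_width: 0.0853
gripper_force: 0.0
```

```bash
python3 - <<'E'
from h import *
from scipy.spatial.transform import Rotation as R
o=r.get_obs();print(o["clock"],o["tcp_pos"],R.from_rotvec(o["orientation"]).as_matrix().round(4),r.tips_ahead,o["contact_force"])
print("heatsink",cast("top",[[179.25,229.8]],.043))
# jig: endstop foot/top and rail from crop c1 scale 480/105 at offset (440)
k=480/105
def c2p(u,v): return [285+(u-440+.5)/k-.5,175+(v+.5)/k-.5]
print("stop top-front edge",cast("top",[c2p(545,166),c2p(742,168)],.037), "foot",cast("top",[c2p(545,166),c2p(742,168)],.015))
print("rail top z33 L/R",cast("top",[c2p(703,280),c2p(728,280)],.033))
E
```

```text
1.75 [0.49375168 0.19836092 0.15536546] [[-9.999e-01  1.550e-02  7.000e-04]
 [ 1.550e-02  9.999e-01  4.000e-04]
 [-6.000e-04  4.000e-04 -1.000e+00]] 0.014 [ 0.02518084  0.37920648 -0.3841017 ]
heatsink [[0.49300414 0.19851274 0.043     ]]
stop top-front edge [[ 0.53790905 -0.17265313  0.037     ]
 [ 0.53296657 -0.29922838  0.037     ]] foot [[ 0.5395169  -0.17614325  0.015     ]
 [ 0.53447297 -0.3053166   0.015     ]]
rail top z33 L/R [[ 0.46278108 -0.27105253  0.033     ]
 [ 0.46224589 -0.28715385  0.033     ]]
```

>>> {"api": "step_arm", "payload": {"rows": [[0, 0, -0.05, 0, 0, 0], [0, 0, -0.1, 0, 0, 0], [0, 0, -0.15, 0, 0, 0], [0, 0, -0.19, 0, 0, 0], [0, 0, -0.207, 0, 0, 0]]}}

```text
clock: 2.17
tcp_pos: [0.4912, 0.1991, 0.0283]
orientation: [-0.025, -3.138, 0.003]
contact_force: [0.5, -0.5, -0.2]
grip_width: 0.086
gripper_force: 0.0
```

>>> {"api": "step_arm", "payload": {"rows": [[0, 0, 0, 0, 0, 0], [0, 0, 0, 0, 0, 0], [0, 0, 0, 0, 0, 0], [0, 0, 0, 0, 0, 0], [0, 0, 0, 0, 0, 0]], "jaw": 1, "squeeze": 40}}

```text
clock: 2.58
tcp_pos: [0.4939, 0.2004, 0.0328]
orientation: [0.025, 3.139, 0.002]
contact_force: [-0.1, -0.5, 3.7]
grip_width: 0.0312
gripper_force: 39.5
```

>>> {"api": "step_arm", "payload": {"rows": [[0, 0, 0, 0, 0, 0], [0, 0, 0, 0, 0, 0], [0, 0, 0, 0, 0, 0], [0, 0, 0, 0, 0, 0], [0, 0, 0, 0, 0, 0]]}}

```text
clock: 3.0
tcp_pos: [0.4939, 0.2004, 0.0327]
orientation: [0.025, 3.139, 0.002]
contact_force: [-0.6, -0.8, 6.4]
grip_width: 0.0314
gripper_force: 39.6
```

>>> {"api": "step_arm", "payload": {"rows": [[0, 0, 0.015, 0, 0, 0], [0, 0, 0.04, 0, 0, 0], [0, 0, 0.07, 0, 0, 0], [0, 0, 0.09, 0, 0, 0], [0, 0, 0.1, 0, 0, 0]]}}

```text
clock: 3.42
tcp_pos: [0.4937, 0.2003, 0.0935]
orientation: [0.025, 3.139, 0.002]
contact_force: [0.1, 0.5, -2.1]
grip_width: 0.0311
gripper_force: 40.1
```

>>> {"api": "step_arm", "payload": {"rows": [[0, -0.02, 0, 0, 0, 0], [0, -0.06, 0, 0, 0, 0], [0, -0.11, 0, 0, 0, 0], [0, -0.17, 0, 0, 0, 0], [-0.01, -0.23, 0, 0, 0, 0]]}}

```text
clock: 3.83
tcp_pos: [0.4869, 0.0599, 0.0908]
orientation: [0.023, 3.141, -0.001]
contact_force: [1.7, -0.2, -2.0]
grip_width: 0.0312
gripper_force: 40.2
```

>>> {"api": "step_arm", "payload": {"rows": [[0, -0.06, 0, 0, 0, 0], [0, -0.12, 0, 0, 0, 0], [0, -0.18, 0, 0, 0, -0.002], [-0.01, -0.24, 0, 0, 0, -0.003], [-0.02, -0.3, 0, 0, 0, -0.004]]}}

```text
clock: 4.25
tcp_pos: [0.4734, -0.1206, 0.0906]
orientation: [-0.045, -3.14, 0.0]
contact_force: [0.4, -0.7, -2.0]
grip_width: 0.0309
gripper_force: 40.2
```

>>> {"api": "step_arm", "payload": {"rows": [[0, -0.06, 0, 0, 0, 0], [0, -0.11, 0, 0, 0, 0], [0, -0.15, 0, 0, 0, 0], [0, -0.17, 0, 0, 0, 0], [0, -0.17, 0, 0, 0, 0]]}}

```text
clock: 4.67
tcp_pos: [0.4733, -0.2238, 0.0907]
orientation: [-0.053, -3.14, 0.002]
contact_force: [0.4, 0.1, -1.5]
grip_width: 0.0311
gripper_force: 40.2
```

```bash
python3 - <<'E'
from h import *
o=r.get_obs();print(o["clock"],o["tcp_pos"],o["orientation"],o["contact_force"],o["moment"],o["grip_width"])
for n,b in (("top",(275,165,375,285)),("scene",(80,130,220,260))):
    im=eyes.grab_frame(n);c=up(im,*b,5);cv2.imwrite(f"pics/{n}1.png",c[:,:,::-1])
E
```

```text
4.6667 [ 0.47329396 -0.22378305  0.09074023] [-5.27343264e-02 -3.14026219e+00  2.22275987e-03] [ 0.42420568  0.06272597 -1.50050997] [ 0.01115917 -0.02106337 -0.0294973 ] 0.031133871727572152
```

View pics/scene1.png

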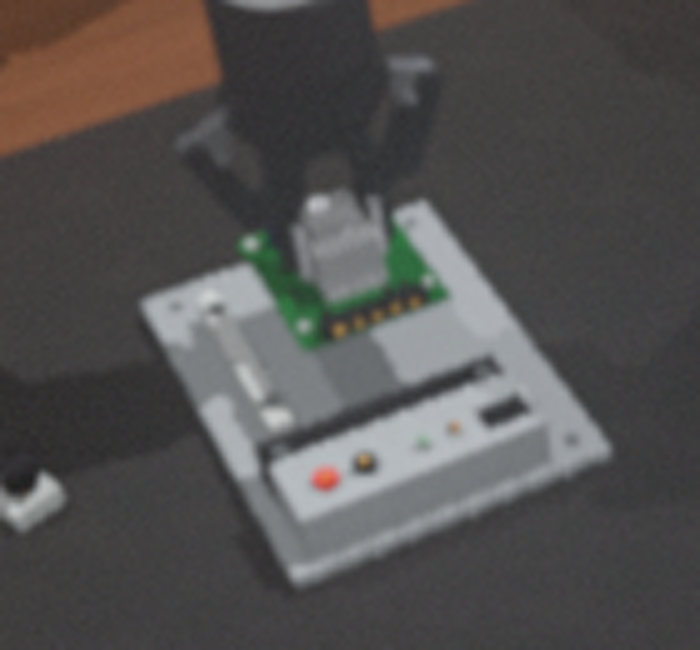

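View pics/top1.png

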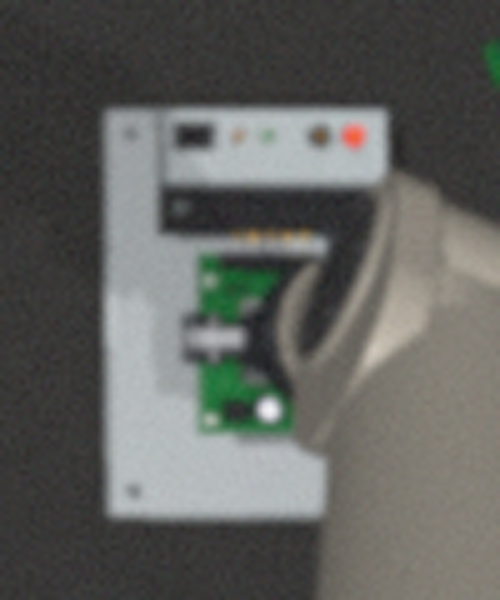

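The board hangs level in the gripper over the plate. It is clear of the rail, and its connector edge (scene crop (330-445, 290-340)) lies a centimetre short of the stop. Lowering now.

>>> {"api": "step_arm", "payload": {"rows": [[0, 0, -0.02, 0, 0, 0], [0, 0, -0.045, 0, 0, 0], [0, 0, -0.062, 0, 0, 0], [0, 0, -0.07, 0, 0, 0], [0, 0, -0.073, 0, 0, 0]]}}

```text
clock: 5.18
tcp_pos: [0.4743, -0.2186, 0.0463]
orientation: [-0.041, -3.139, -0.002]
contact_force: [-0.4, -0.8, -2.0]
grip_width: 0.0315
gripper_force: 40.2
```

>>> {"api": "step_arm", "payload": {"rows": [[0, 0, -0.002, 0, 0, 0], [0, 0, -0.004, 0, 0, 0], [0, 0, -0.005, 0, 0, 0], [0, 0, -0.005, 0, 0, 0], [0, 0, -0.005, 0, 0, 0]]}}

```text
clock: 5.6
tcp_pos: [0.4752, -0.2202, 0.0448]
orientation: [0.045, 3.14, -0.0]
contact_force: [-0.8, 0.1, 1.1]
grip_width: 0.0311
gripper_force: 40.5
```

>>> {"api": "step_arm", "payload": {"rows": [[0, -0.002, 0, 0, 0, 0], [0, -0.004, 0, 0, 0, 0], [0, -0.006, 0, 0, 0, 0], [0, -0.008, 0, 0, 0, 0], [0, -0.01, 0, 0, 0, 0]]}}

```text
clock: 6.02
tcp_pos: [0.4754, -0.2262, 0.0447]
orientation: [0.044, 3.14, 0.0]
contact_force: [-0.2, 2.9, 5.8]
grip_width: 0.0312
gripper_force: 41.0
```

>>> {"api": "step_arm", "payload": {"rows": [[0, -0.001, 0, 0, 0, 0], [0, -0.002, 0, 0, 0, 0], [0, -0.003, 0, 0, 0, 0], [0, -0.004, 0, 0, 0, 0], [0, -0.005, 0, 0, 0, 0]]}}

```text
clock: 6.43
tcp_pos: [0.4754, -0.2291, 0.0447]
orientation: [0.044, 3.14, 0.0]
contact_force: [0.8, 1.3, 6.1]
grip_width: 0.0315
gripper_force: 41.0
```

>>> {"api": "step_arm", "payload": {"rows": [[0, -0.001, 0, 0, 0, 0], [0, -0.002, 0, 0, 0, 0], [0, -0.003, 0, 0, 0, 0], [0, -0.004, 0, 0, 0, 0], [0, -0.005, 0, 0, 0, 0]]}}

```text
clock: 6.85
tcp_pos: [0.4754, -0.2321, 0.0448]
orientation: [0.044, 3.14, 0.0]
contact_force: [-0.3, 2.2, 5.5]
grip_width: 0.0311
gripper_force: 41.0
```

>>> {"api": "step_arm", "payload": {"rows": [[0, -0.001, 0, 0, 0, 0], [0, -0.002, 0, 0, 0, 0], [0, -0.003, 0, 0, 0, 0]]}}

```text
clock: 7.1
tcp_pos: [0.4754, -0.234, 0.0448]
orientation: [0.044, 3.14, 0.0]
contact_force: [0.7, 3.0, 6.0]
grip_width: 0.0314
gripper_force: 41.0
```

>>> {"api": "step_arm", "payload": {"rows": [[0, -0.001, 0, 0, 0, 0], [0, -0.002, 0, 0, 0, 0], [0, -0.003, 0, 0, 0, 0]]}}

```text
clock: 7.35
tcp_pos: [0.4754, -0.2351, 0.0448]
orientation: [0.044, 3.141, 0.001]
contact_force: [-0.1, 5.3, 7.7]
grip_width: 0.0314
gripper_force: 41.4
```

>>> {"api": "step_arm", "payload": {"rows": [[0, -0.001, 0, 0, 0, 0], [0, -0.002, 0, 0, 0, 0], [0, -0.003, 0, 0, 0, 0]]}}

```text
clock: 7.6
tcp_pos: [0.4754, -0.2352, 0.0447]
orientation: [0.043, 3.141, 0.005]
contact_force: [-0.7, 10.7, 10.5]
grip_width: 0.0312
gripper_force: 41.7
```

Rail contact is at y≈-0.235. Now I'll slide along it towards the probes.

>>> {"api": "step_arm", "payload": {"rows": [[0.002, 0.0, 0, 0, 0, 0], [0.004, 0.0, 0, 0, 0, 0], [0.006, 0.0, 0, 0, 0, 0], [0.007, 0.0, 0, 0, 0, 0], [0.008, 0.0, 0, 0, 0, 0]]}}

```text
clock: 8.02
tcp_pos: [0.4778, -0.2354, 0.0447]
orientation: [-0.045, -3.137, -0.006]
contact_force: [-7.4, 8.7, 16.6]
grip_width: 0.0313
gripper_force: 42.6
```

>>> {"api": "step_arm", "payload": {"rows": [[0.001, 0.0, 0, 0, 0, 0], [0.002, 0.0, 0, 0, 0, 0], [0.003, 0.0, 0, 0, 0, 0], [0.004, 0.0, 0, 0, 0, 0], [0.005, 0.0, 0, 0, 0, 0]]}}

```text
clock: 8.43
tcp_pos: [0.4808, -0.2355, 0.0447]
orientation: [-0.045, -3.137, -0.006]
contact_force: [-6.9, 8.7, 16.6]
grip_width: 0.0314
gripper_force: 42.6
```

```bash
python3 - <<'E'
from h import *
o=r.get_obs();print(o["clock"],o["tcp_pos"],o["orientation"],o["contact_force"],o["moment"])
E
```

```text
8.4333 [ 0.48084335 -0.23554599  0.04468074] [-0.0450811  -3.13743196 -0.00570453] [-6.91052744  8.74806715 16.5532216 ] [ 1.67394393  1.26432933 -0.34148496]
```

>>> {"api": "step_arm", "payload": {"rows": [[0, 0.0, 0.001, 0, 0, 0], [0, 0.0, 0.002, 0, 0, 0], [0, 0.0, 0.003, 0, 0, 0]]}}

```text
clock: 8.68
tcp_pos: [0.4814, -0.2355, 0.0453]
orientation: [-0.044, -3.138, -0.005]
contact_force: [-0.4, 5.3, -3.8]
grip_width: 0.0312
gripper_force: 40.1
```

>>> {"api": "step_arm", "payload": {"rows": [[0.001, 0.0, 0, 0, 0, 0], [0.002, 0.0, 0, 0, 0, 0], [0.003, 0.0, 0, 0, 0, 0], [0.004, 0.0, 0, 0, 0, 0]]}}

```text
clock: 9.02
tcp_pos: [0.4829, -0.2355, 0.0451]
orientation: [-0.044, -3.136, -0.005]
contact_force: [-3.8, 6.2, 0.6]
grip_width: 0.0312
gripper_force: 40.7
```

>>> {"api": "step_arm", "payload": {"rows": [[0.001, 0.0, 0, 0, 0, 0], [0.002, 0.0, 0, 0, 0, 0], [0.003, 0.0, 0, 0, 0, 0], [0.004, 0.0, 0, 0, 0, 0]]}}

```text
clock: 9.35
tcp_pos: [0.4846, -0.2356, 0.045]
orientation: [-0.045, -3.135, -0.006]
contact_force: [-5.7, 5.7, 2.8]
grip_width: 0.031
gripper_force: 40.9
```

>>> {"api": "step_arm", "payload": {"rows": [[0.001, 0.0, 0, 0, 0, 0], [0.002, 0.0, 0, 0, 0, 0], [0.003, 0.0, 0, -0.001, -0.002, 0]]}}

```text
clock: 9.6
tcp_pos: [0.486, -0.2356, 0.0449]
orientation: [-0.045, -3.141, -0.001]
contact_force: [-5.5, 5.4, 2.6]
grip_width: 0.0313
gripper_force: 40.8
```

>>> {"api": "step_arm", "payload": {"rows": [[0.001, 0.0, 0, 0, 0, 0], [0.002, 0.0, 0, 0, 0, 0], [0.003, 0.0, 0, 0, 0, 0]]}}

```text
clock: 9.85
tcp_pos: [0.4871, -0.2356, 0.0449]
orientation: [-0.045, -3.14, -0.001]
contact_force: [-6.9, 5.3, 4.2]
grip_width: 0.0312
gripper_force: 41.0
```

>>> {"api": "step_arm", "payload": {"rows": [[0.001, 0.0, 0, 0, 0, 0], [0.002, 0.0, 0, 0, 0, 0], [0.003, 0.0, 0, 0, 0, 0]]}}

```text
clock: 10.1
tcp_pos: [0.4876, -0.2356, 0.0448]
orientation: [-0.046, -3.137, -0.002]
contact_force: [-12.6, 6.4, 10.1]
grip_width: 0.0314
gripper_force: 41.8
```

```bash
python3 - <<'E'
from h import *
from scipy.spatial.transform import Rotation as R
o=r.get_obs();print(o["clock"],o["tcp_pos"],R.from_rotvec(o["orientation"]).as_matrix().round(4),o["contact_force"],o["moment"])
E
```

```text
10.1 [ 0.4875603  -0.23561496  0.04482145] [[-0.9996  0.0292 -0.004 ]
 [ 0.0292  0.9996  0.0015]
 [ 0.0041  0.0014 -1.    ]] [-12.57325772   6.39633004  10.06954895] [ 1.3093133   2.3543188  -0.19251775]
```

>>> {"api": "step_arm", "payload": {"rows": [[0.0005, -0.0005, 0, 0, 0, -0.0005], [0.001, -0.001, 0, 0, -0.0012, -0.001], [0.001, -0.001, 0, 0, -0.0012, -0.001]]}}

```text
clock: 10.35
tcp_pos: [0.4876, -0.2357, 0.0447]
orientation: [-0.05, -3.14, -0.004]
contact_force: [-12.9, 8.0, 10.5]
grip_width: 0.0314
gripper_force: 41.8
```

```bash
cat > st.py <<'E'
from h import *
from scipy.spatial.transform import Rotation as R
o=r.get_obs();print(o["clock"],o["tcp_pos"].round(5),R.from_rotvec(o["orientation"]).as_matrix().round(4).tolist(),o["contact_force"].round(1),o["moment"].round(3))
E
python3 st.py
```

```text
10.35 [ 0.48756 -0.2357   0.04474] [[-0.9995, 0.0318, -0.0013], [0.0318, 0.9995, 0.0023], [0.0013, 0.0022, -1.0]] [-12.9   8.   10.5] [1.557 2.46  0.009]
```

>>> {"api": "step_arm", "payload": {"rows": [[0, 0, 0, 0, 0, -0.0005], [0, 0, 0, 0, 0, -0.001], [0, 0, 0, 0, 0, -0.001]]}}

```text
clock: 10.6
tcp_pos: [0.4876, -0.2357, 0.0447]
orientation: [-0.054, -3.14, -0.003]
contact_force: [-13.5, 8.1, 10.4]
grip_width: 0.0314
gripper_force: 41.8
```

```bash
python3 st.py; python3 - <<'E'
from h import *
a=np.mean([eyes.grab_frame("top") for _ in range(4)],0).astype(np.uint8);b=np.mean([eyes.grab_frame("scene") for _ in range(4)],0).astype(np.uint8)
A=up(a,290,185,350,265,7);B=up(b,105,155,175,235,7)
B=B[:560];A=A[:560]
cv2.imwrite("pics/p2.png",np.hstack([A[:, :380],B[:,:420]])[:,:,::-1])
E
```

```text
10.6 [ 0.48756 -0.23569  0.04472] [[-0.9994, 0.0341, -0.0015], [0.0341, 0.9994, 0.0021], [0.0016, 0.002, -1.0]] [-13.5   8.1  10.4] [1.502 2.455 0.148]
```

View pics/p2.png

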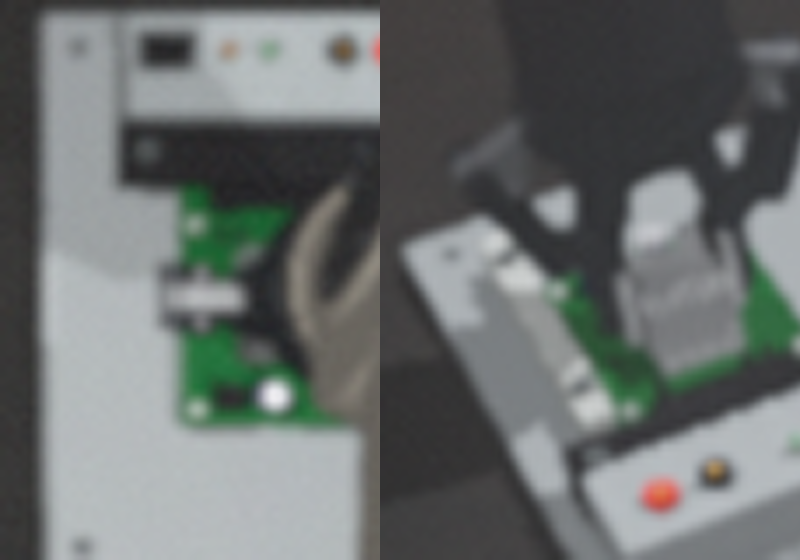

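The picture shows the connector edge against the black stop (crop row ≈185), the probes gone, and the board's right edge along the rail. I'll settle the yaw to zero moment, trim the pitch and press a bit more.

>>> {"api": "step_arm", "payload": {"rows": [[0.0005, 0, 0, 0, -0.0005, 0.0005], [0.001, -0.0005, 0.0003, 0, -0.001, 0.001], [0.001, -0.001, 0.0003, 0, -0.0015, 0.001], [0.001, -0.001, 0.0003, 0, -0.0015, 0.001], [0.001, -0.001, 0.0003, 0, -0.0015, 0.001]]}}

```text
clock: 11.42
tcp_pos: [0.4876, -0.2357, 0.0447]
orientation: [0.05, 3.139, 0.005]
contact_force: [-12.9, 8.3, 11.0]
grip_width: 0.0312
gripper_force: 42.0
```

```bash
python3 st.py
```

```text
11.4167 [ 0.48755 -0.23573  0.04474] [[-0.9995, 0.0316, 0.002], [0.0316, 0.9995, 0.0032], [-0.0019, 0.0032, -1.0]] [-12.9   8.3  11. ] [ 1.818  2.836 -0.137]
```

>>> {"api": "step_arm", "payload": {"rows": [[0.0007, 0, 0, 0, 0, 0], [0.0015, -0.0005, 0, -0.0005, 0, -0.0005], [0.002, -0.001, 0, -0.0008, 0, -0.0007], [0.002, -0.001, 0, -0.0008, 0, -0.0007], [0.002, -0.001, 0, -0.0008, 0, -0.0007]]}}

```text
clock: 11.83
tcp_pos: [0.4876, -0.2357, 0.0447]
orientation: [-0.052, -3.141, -0.003]
contact_force: [-16.2, 11.1, 16.1]
grip_width: 0.031
gripper_force: 42.6
```

```bash
python3 st.py
```

```text
11.8333 [ 0.48758 -0.23573  0.04468] [[-0.9994, 0.0334, -0.0004], [0.0334, 0.9994, 0.0018], [0.0005, 0.0018, -1.0]] [-16.2  11.1  16.1] [2.244 3.559 0.084]
```

>>> {"api": "step_arm", "payload": {"rows": [[0, 0, 0, 0, 0, 0], [0, 0, 0, 0, 0, 0], [0, 0, 0, 0, 0, 0], [0, 0, 0, 0, 0, 0], [0, 0, 0, 0, 0, 0]]}}

```text
clock: 12.25
tcp_pos: [0.4876, -0.2357, 0.0447]
orientation: [-0.052, -3.141, -0.003]
contact_force: [-16.9, 10.9, 15.7]
grip_width: 0.0315
gripper_force: 42.6
```

```bash
python3 st.py; python3 -c "
from bench import r
print(r.hand_in())"
```

```text
12.25 [ 0.48758 -0.23573  0.04469] [[-0.9994, 0.0333, -0.0004], [0.0333, 0.9994, 0.0018], [0.0005, 0.0018, -1.0]] [-16.9  10.9  15.7] [2.258 3.496 0.121]
the job is handed in; nothing more can be done
None
```

Handed in at 12.25 s with the board home in the corner and still held there, at about 17 N towards the end stop and 11 N towards the side rail; contact was judged from forces and one camera check, and no verdict came back.

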